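Fit the amber lens and lock the fog lamp's retaining ring

ROBOT

A 6-joint arm with a two-finger parallel gripper is mounted at the origin on the work surface. World frame = base frame: x ahead of the robot, y to its left, z up, the work surface at z = 0. Lengths are in m, angles in degrees, forces in N, time in s.
With the tool pointing down it reaches from about 0.4 to 0.825 m from the base axis. Payload 7 kg.
Tool frame: the origin (TCP) lies at the very end of the fingers, on their centre line; the grasp point (between the pads) lies 19 mm behind it; z points along the fingers, y is the direction in which the jaws open and shut (so a half turn about z gives the same grasp; the last joint's range is limited). The gripper opens to 88 mm and grips with 3 to 60 N. Pads are 19 mm wide; open, the fingers measure 130 mm over their backs; the gripper's body (78 mm by 193 mm) begins 47 mm behind the grasp point.
Start: joints at [79.59, 20.546, 0.682, 0, -70.136, -16.507], TCP at [0.306, 0.602, 0.227] pointing down, gripper open.
Joint ranges: [-176.03, 176.03], [-82.01, 121.73], [-58.28, 71.71], [-173.87, 95.51], [-174.79, -0.11], [-173.66, 173.66]. Speed limits (degrees/s): [136.94, 136.94, 172.46, 180, 180, 180].

INTERFACE

Orientations are given as [roll, pitch, yaw] about the fixed x, y, z axes, in that order (R = Rz(yaw) Ry(pitch) Rx(roll)).
In Python, from plant import telemetry, snapshot, calibration, workorder gives the robot as it stands. The module is installed in compiled form; this text tells all that it offers.
- The arm moves only by the tool step_arm, never from a script. Its argument "plan" is text: rows parted by semicolons, each of 7 numbers parted by spaces: the finger opening in cm, from 0 to 8.76, then the shift along the tool's x, y, z in cm, then the turn, a rotation vector about the tool's x, y, z in degrees. A call has 1 to 12 rows; each row shifts and turns the commanded pose from where the row before left it, along the tool's axes as they then stand; what a row does not reach is not made up. A row lasts 1/12 s, in which the tool goes at most 41.7 mm and 7.16 degrees, less where a joint would pass 70% of its speed; a pose out of reach is approached as far as the arm can. A call with a gripper value outside its range is refused whole. The fingers move at their own pace and stop on an object; the grip force is fixed at half the most. Time passes only in rows, so rows that do not move let the fingers close. It gives the time, the measured TCP pose, the force and the opening at its end, in the units of the state.
- telemetry.get_obs(): the state, without advancing time (a new reading comes with each control period).
- snapshot(name): name is "scene" or "side" or "wrist"; returns the picture (480x640x3 uint8, blue, green, red); there is no depth.
- calibration(name): a dict with "K" (3x3 intrinsics, pixels), "camera_from_world" (4x4, takes a point from world to camera coordinates). Camera axes: x right, y up, looking along -z (the intrinsics and any distortion apply to the point x, -y, -z); pixel columns grow to the right and rows downward; lengths in m; the calibration is good to about 2 mm. A picture is of the moment at which its call begins: read the wrist's pose just before it. calibration takes no time and is no camera call; for the wrist camera it gives the pose at the moment of the call.
- workorder.close_job(): hands the job in, once; it reports no verdict.
The state is a dict: "clock": time; "joint_pos": joint angles; "qvel": joint speeds; "tau": joint torques, N m; "tool_pos": TCP position; "orientation": TCP orientation; "force": force on the tool from outside, world axes, zero at the start; "moment": the same for the moment, N m; "opening": finger opening in m.
Only numpy, scipy, OpenCV 4.12 (cv2) and the standard library are available. Lean on these libraries where they do the work, as an engineer would, in place of code of your own. Each camera call takes 0.05 s, during which the arm holds its last target.

TASK

Make up the fog lamp on the bench: lay the amber lens flat in the lamp's round bowl, lowering it in and letting go just above its seat, because it is glass. Then set the blue retaining ring centrally on top of it with its two lugs clear of the steel claws, and screw it clockwise, seen from above, until the lugs are fully home under the claws. Let go and leave it so.

Things in the scene. Friction and masses are not known exactly. Their poses are not given: they have to be found in the camera images.
- amber_lens_mid (a point): Centre, half-way up, of the amber (orange-yellow) lens: a thick round disc 50 mm across and 22 mm high, 60 g, lying flat on the bench, ribbed on top; grip it across its 50 mm, its turn does not matter. The clear (pale) and red lenses of the same shape are not wanted.
- ring_grip (a point): In the grip bar of the blue ring, on its axis, 30 mm above its underside. Ring 60 mm outside, 36 inside, 8 thick, 90 g; two lugs along its own x and -x, 18 wide, tips 52 mm from the axis. Bar also along x, 56 long, 12 thick in y, 22 to 42 mm above the underside: grip across the 12 mm. A half turn makes no difference. The black rubber hoop is not wanted.
- lamp: Round black fog lamp, face up, fixed; origin on the bench under its centre. Flange 132 mm across, top 54 mm above the bench. Steel claws on its own +x and -x side, 47 wide with sloped lead-in, tops 77 mm above the bench, reach in to 41 mm from the axis, undersides 12 mm above the flange. Home: ring x in line with lamp x; a stop ends the turn about 5 degrees later. Light friction, no spring.
- lamp_mouth (a point): On the lamp's axis level with the flange top; axes as the lamp's. Bowl 76 mm wide here, narrowing to 60, 21 mm deep; the lens on its floor stands 1 mm proud and the ring rests on it, underside 55 mm above the bench. Set the ring on with its x 60 to 90 degrees anticlockwise of the lamp's x, then turn clockwise. Lens: fingers along the lamp's y clear the claws.
Things that resemble listed ones, but are neither listed nor needed, are in the scene too. What is shaped like the part that bears ring_grip but green is not meant.

How it is judged (in metres and radians):
On the way, in this order (a step that is already met when the one before it is completed fails the run):
1. the amber lens lies flat in the bowl, the ring not yet on the lamp (horizontal distance between amber_lens_mid and lamp_mouth below 0.012 m and z of amber_lens_mid in the frame of lamp_mouth between -0.015 and -0.006 m and angle between amber_lens_mid's own z axis and vertical below 0.17 rad and horizontal distance between ring_grip and lamp_mouth above 0.08 m), for 0.2 s.
2. the ring is set down on the lens between the claws, lugs clear of them (horizontal distance between ring_grip and lamp_mouth below 0.018 m and z of ring_grip in the frame of lamp_mouth below 0.04 m and angle between the x axis of ring_grip and the x axis of lamp_mouth, either way round above 0.5 rad), for 0.1 s.
At the end, for the whole second after the job is handed in: The amber lens lies flat (within 10 degrees) on the floor of the bowl, within 12 mm of the lamp's axis; the blue ring lies flat (within 10 degrees) on it, within 12 mm of the axis and within 4 mm of its seated height, its lugs under the claws (within 17 degrees of in line with them) (horizontal distance between each of amber_lens_mid, ring_grip and lamp_mouth below 0.012 m and z of amber_lens_mid in the frame of lamp_mouth between -0.015 and -0.006 m and angle between each of amber_lens_mid, ring_grip's own z axis and vertical below 0.17 rad and z of ring_grip in the frame of lamp_mouth between 0.026 and 0.035 m and angle between the x axis of ring_grip and the x axis of lamp_mouth, either way round below 0.3 rad); the robot touches nothing.
It fails at once if the amber lens is dropped from more than about 40 mm (falls free faster than 0.9 m/s) (linear speed of amber_lens above 0.9 m/s and contact force between the fingers and amber_lens below 0.05 N).
It also fails if it takes over 58 s, if anything falls off the work surface, if the arm or the gripper's body presses on something with over 40 N, if the wrist force passes 120 N, or if a joint passes its speed limit or range.

## Working session

There is one attempt and no reset: what is moved stays moved. The work goes in short steps, Python scripts to look and compute and a tool call to move; the robot and the scene stay as the last step left them, time stands still between calls to the robot, and variables do not carry over. Pictures are saved under pics/ and viewed, and the job is handed in when it is done.

Besides the shell and the picture viewer there is one more tool, called after ">>>" in YAML: its name, and indented under it one key for each argument. step_arm: Moves the arm, as the interface text tells. Its arguments: {"type":"object","properties":{"plan":{"type":"string"}},"required":["plan"]}

```bash
mkdir -p pics; ls; python3 - <<'E'
from plant import telemetry, snapshot, calibration
import cv2
print(telemetry.get_obs())
for n in ["scene","side","wrist"]:
    c=calibration(n); print(n,c)
    cv2.imwrite(f"pics/{n}0.png",snapshot(n))
E
```

```text
pics
{'clock': 0.0, 'joint_pos': array([ 7.95895982e+01,  2.05889300e+01,  6.33187208e-01, -2.12885372e-02,
       -7.01351200e+01, -1.65079905e+01]), 'qvel': array([ 0.0132638 , -0.02121712, -0.05768436,  0.04402637,  0.02290622,
       -0.08725985]), 'tau': array([-1.18738695e-03, -5.82705116e+01,  2.93058211e+01,  6.99716136e+00,
        6.69296103e-03, -1.60646036e-04]), 'tool_pos': array([0.30536983, 0.60141968, 0.22564283]), 'orientation': array([ 1.79907195e+02, -6.63346393e-03, -2.69256367e+01]), 'force': array([-0.08419413,  0.49380046, -0.234717  ]), 'moment': array([ 0.00334851, -0.03263125,  0.00575211]), 'opening': 0.08730147405360722}
scene {'K': array([[546.03273197,   0.        , 317.09070943],
       [  0.        , 546.03273197, 244.89813879],
       [  0.        ,   0.        ,   1.        ]]), 'camera_from_world': array([[-2.03239381e-01,  9.79129046e-01,  2.54317964e-04,
         1.24384861e-01],
       [-8.04726378e-01, -1.67186292e-01,  5.69617592e-01,
         3.43585506e-01],
       [ 5.57771648e-01,  1.15564070e-01,  8.21909809e-01,
        -1.57720397e+00],

[... 253 characters left out ...]
'camera_from_world': array([[ 0.66158888, -0.74986441, -0.00187602, -0.35905866],
       [ 0.54299435,  0.47734355,  0.69086922, -0.28289481],
       [-0.51716273, -0.45809007,  0.72297732, -1.21829836],
       [ 0.        ,  0.        ,  0.        ,  1.        ]])}
wrist {'K': array([[425.29521695,   0.        , 317.8133689 ],
       [  0.        , 425.29521695, 240.98874634],
       [  0.        ,   0.        ,   1.        ]]), 'camera_from_world': array([[-0.45273715, -0.89164005,  0.00266344,  0.67413432],
       [ 0.85204277, -0.4335078 , -0.29341797,  0.03712663],
       [ 0.26277784, -0.13057185,  0.95598054, -0.39248033],
       [ 0.        ,  0.        ,  0.        ,  1.        ]])}
```

View pics/scene0.png

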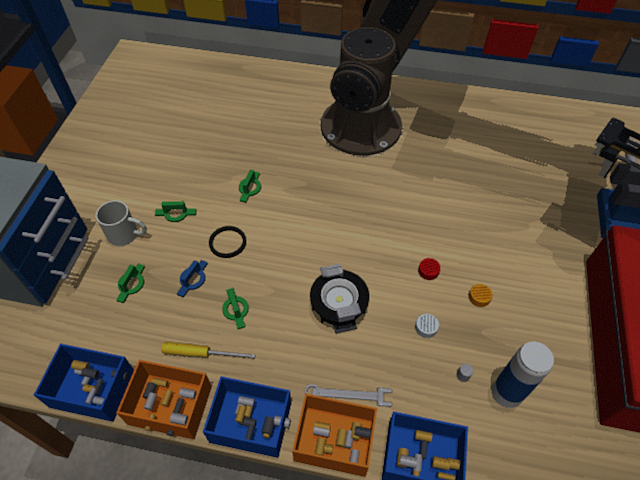

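View pics/side0.png

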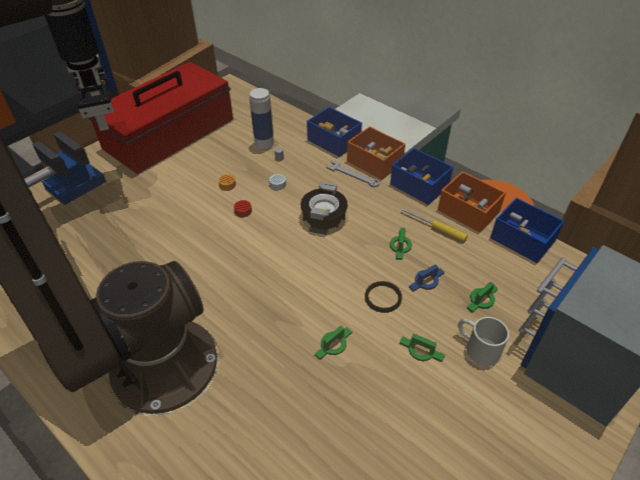

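View pics/wrist0.png

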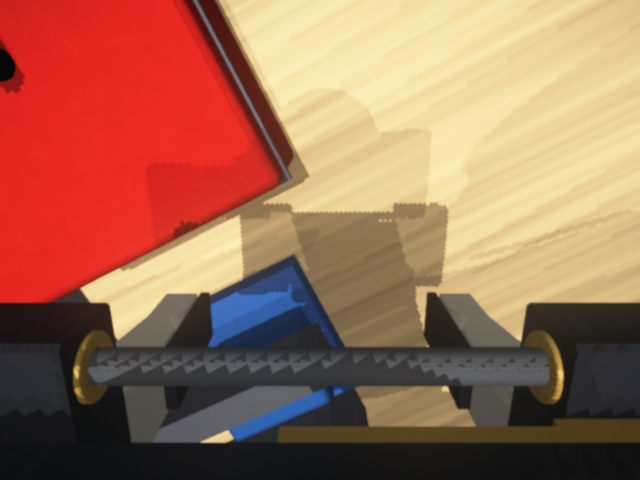

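Candidates in the scene picture:
- **Lenses:** amber (481,295), red (429,268), clear (428,325). I choose amber.
- **Rings:** blue (193,278), green (175,211), (250,186), (131,283), (235,308), black hoop (228,241). I choose blue.
- **Lamp:** (340,297), with its claws at about (331,271) and (347,315).

Next I measure them and check the choice in a close crop.

```bash
cat > h.py <<'E'
import numpy as np, cv2
def proj(c,P):
    P=np.atleast_2d(P); M=c["camera_from_world"]; q=P@M[:3,:3].T+M[:3,3]
    p=np.c_[q[:,0],-q[:,1],-q[:,2]]@c["K"].T
    return p[:,:2]/p[:,2:]
def ray(c,uv):
    M=c["camera_from_world"];R=M[:3,:3];t=M[:3,3]
    d=np.linalg.inv(c["K"])@np.array([uv[0],uv[1],1.]); d=np.array([d[0],-d[1],-d[2]])
    return -R.T@t, R.T@d
def onz(c,uv,z):
    o,d=ray(c,uv); return o+d*(z-o[2])/d[2]
def tri(c1,u1,c2,u2):
    o1,d1=ray(c1,u1);o2,d2=ray(c2,u2)
    A=np.c_[d1,-d2]; s=np.linalg.lstsq(A,o2-o1,rcond=None)[0]
    a,b=o1+s[0]*d1,o2+s[1]*d2
    return (a+b)/2,np.linalg.norm(a-b)
def blobs(im,lo,hi,mina=30):
    m=cv2.inRange(cv2.cvtColor(im,cv2.COLOR_BGR2HSV),lo,hi)
    n,l,s,c=cv2.connectedComponentsWithStats(m)
    return [(c[i],s[i],l==i) for i in range(1,n) if s[i][4]>=mina]
E
python3 - <<'E'
from h import *
from plant import calibration
I={n:cv2.imread(f"pics/{n}0.png") for n in("scene","side")}; C={n:calibration(n) for n in I}
for n in I:
    print(n,"amber",[(c.round(1),s) for c,s,_ in blobs(I[n],(12,150,120),(28,255,255))])
    print(n,"blue",[(c.round(1),s) for c,s,_ in blobs(I[n],(100,100,40),(125,255,255),60)])
s=I["scene"]
a=cv2.resize(s[250:350,290:390],(400,400),interpolation=cv2.INTER_CUBIC)
b=cv2.resize(s[245:345,150:250],(400,400),interpolation=cv2.INTER_CUBIC)
s=I["side"]
e=cv2.resize(s[170:245,285:360],(400,400),interpolation=cv2.INTER_CUBIC)[:,:400]
cv2.imwrite("pics/crop1.png",np.hstack([a,b]))
f=cv2.resize(s[250:310,390:450],(400,400),interpolation=cv2.INTER_CUBIC)
cv2.imwrite("pics/crop2.png",np.hstack([e,f]))
g=cv2.resize(I["scene"][245:345,400:500],(400,400),interpolation=cv2.INTER_CUBIC)
cv2.imwrite("pics/crop3.png",g)
E
```

```text
scene amber [(array([481.2, 292.9]), array([471, 284,  22,  19, 318], dtype=int32)), (array([183. , 348.6]), array([161, 342,  47,  14, 405], dtype=int32)), (array([164.2, 397.5]), array([ 117,  359,   89,   69, 1693], dtype=int32)), (array([ 78.3, 364.5]), array([ 72, 361,  14,   8,  74], dtype=int32)), (array([ 86.7, 387.7]), array([ 83, 385,   9,   6,  34], dtype=int32)), (array([332.6, 433.9]), array([ 292,  394,   85,   74, 2646], dtype=int32)), (array([240.1, 412.8]), array([236, 406,   9,  15,  67], dtype=int32)), (array([247.6, 410.5]), array([245, 406,   6,  10,  38], dtype=int32)), (array([423.2, 435.2]), array([416, 431,  16,   9,  90], dtype=int32)), (array([403.6, 451.4]), array([401, 449,   7,   6,  34], dtype=int32)), (array([445.7, 463. ]), array([434, 458,  25,  10, 161], dtype=int32)), (array([446. , 476.1]), array([439, 473,  15,   7,  51], dtype=int32))]
scene blue [(array([10. ,  6.8]), array([  0,   0,  26,  15, 238], dtype=int32)), (array([50.7, 18.1]), array([  29,    0,   41,   48, 1059], dtype=int32)), (array([86.2,  4.7]), array([ 73,   0,  35,  10, 122], d
[... 978 characters left out ...]
 534], dtype=int32)), (array([471.3, 203.2]), array([464, 200,  14,   9,  50], dtype=int32)), (array([449.8, 229.5]), array([432, 220,  35,  20, 227], dtype=int32))]
side blue [(array([100.7,  49. ]), array([ 85,   0,  31,  91, 491], dtype=int32)), (array([331.8, 129.9]), array([ 308,  107,   53,   49, 1398], dtype=int32)), (array([420.8, 174.9]), array([ 391,  148,   62,   56, 2023], dtype=int32)), (array([ 71.6, 179.3]), array([  42,  151,   61,   53, 1442], dtype=int32)), (array([526.9, 229.6]), array([ 491,  198,   73,   64, 2584], dtype=int32)), (array([557.5, 304.8]), array([522, 248,  77, 120, 870], dtype=int32)), (array([427.1, 277.9]), array([410, 265,  34,  25, 246], dtype=int32))]
```

View pics/crop1.png

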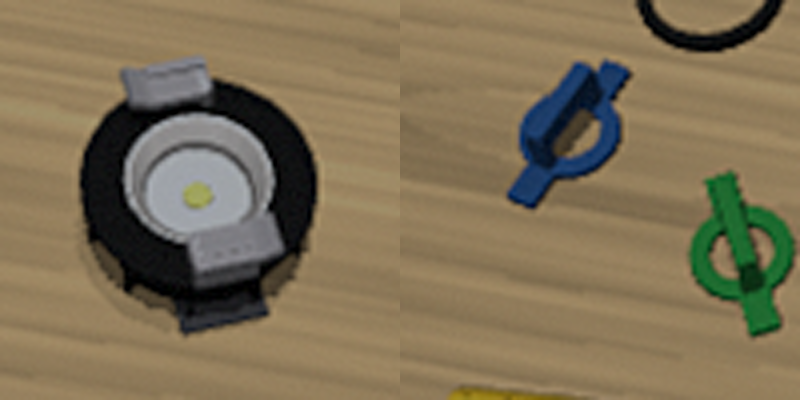

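View pics/crop2.png

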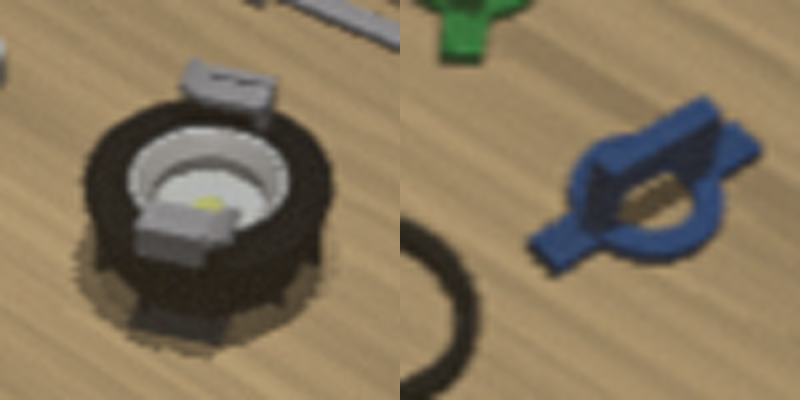

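View pics/crop3.png

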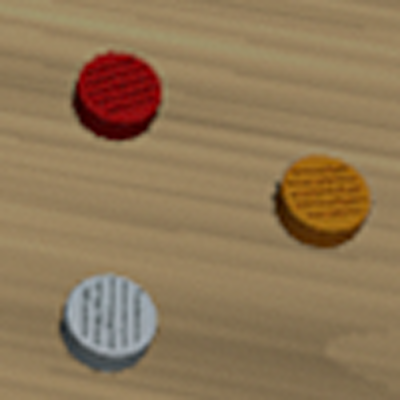

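The crops confirm it. The amber lens is at (481,293), lying flat. The blue ring is at (191,278) with its bar upright and lug tips at (204,262) and (180,293). The lamp is at (340,295).

```bash
python3 - <<'E'
from h import *
from plant import calibration,telemetry
S=calibration("scene");D=calibration("side")
# undistorted assumption
print("amber sc",onz(S,(481,293),.022),"sd",onz(D,(227,180.5),.022))
print("lamp dot sc",onz(S,(339.75,293.75),.035),"sd",onz(D,(285+208*75/400,170+205*75/400),.035))
print("lamp rim sc",onz(S,(339.5,294.5),.054),"sd",onz(D,(285+209*75/400,170+188*75/400),.054))
a=onz(S,(290+168/4,250+80/4),.077);b=onz(S,(290+235/4,250+236/4),.077);print("claws sc",a,b,(a+b)/2,np.degrees(np.arctan2(*(a-b)[1::-1])))
k=75/400
a=onz(D,(285+232*k,170+83*k),.077);b=onz(D,(285+185*k,170+222*k),.077);print("claws sd",a,b,(a+b)/2,np.degrees(np.arctan2(*(a-b)[1::-1])))
a=onz(S,(203.9,262),.008);b=onz(S,(180.5,293.3),.008);print("ring sc",(a+b)/2,np.linalg.norm(a-b),np.degrees(np.arctan2(*(a-b)[1::-1])))
k=60/400
a=onz(D,(390+347*k,250+140*k),.008);b=onz(D,(390+145*k,250+255*k),.008);print("ring sd",(a+b)/2,np.linalg.norm(a-b),np.degrees(np.arctan2(*(a-b)[1::-1])))
W=calibration("wrist");M=W["camera_from_world"];R=M[:3,:3]
print("wristcam pos",-R.T@M[:3,3],"look",-R[2], "up",R[1])
from scipy.spatial.transform import Rotation as Ro
o=telemetry.get_obs();print(Ro.from_euler("xyz",o["orientation"],degrees=True).as_matrix().round(3))
E
```

```text
amber sc [0.5038184  0.35674011 0.022     ] sd [0.50005304 0.34870076 0.022     ]
lamp dot sc [0.5781688  0.04470614 0.035     ] sd [0.58968795 0.04153753 0.035     ]
lamp rim sc [0.59089285 0.04581411 0.054     ] sd [0.58451595 0.03623446 0.054     ]
claws sc [0.54625772 0.01998847 0.077     ] [0.63434594 0.07281452 0.077     ] [0.59030183 0.0464015  0.077     ] -149.04910032936897
claws sd [0.63458764 0.06424126 0.077     ] [0.53936622 0.01235793 0.077     ] [0.58697693 0.0382996  0.077     ] 28.584658066376644
ring sc [ 0.58971908 -0.30231798  0.008     ] 0.09595225300696464 164.72096782641563
ring sd [ 0.58683282 -0.30907711  0.008     ] 0.10104823668952714 -14.847369297801984
wristcam pos [0.37672614 0.56596474 0.3844234 ] look [-0.26269115  0.13075698 -0.95597906] up [ 0.85207911 -0.43343181 -0.29342471]
[[ 0.892 -0.453 -0.   ]
 [-0.453 -0.892 -0.001]
 [ 0.     0.001 -1.   ]]
```

```bash
python3 - <<'E'
from h import *
from plant import calibration
S=calibration("scene")
for p in [(481,293),(429.5,266),(427.5,322.5),(465,372)]:print(onz(S,p,.022)-onz(S,(481,293),.022))
E
```

```text
[0. 0. 0.]
[-0.04895845 -0.1206348   0.        ]
[ 0.09884901 -0.1119678   0.        ]
[ 0.19682176 -0.02571085  0.        ]
```

>>> step_arm:
  plan: "8.76 0 0 0 0 0 -7;8.76 0 0 0 0 0 -7;8.76 0 0 0 0 0 -7;8.76 0 0 0 0 0 -7;8.76 0 0 0 0 0 -7;8.76 0 0 0 0 0 -7;8.76 0 0 0 0 0 -7;8.76 0 0 0 0 0 -7"

```text
clock: 0.82
tool_pos: [0.3055, 0.6016, 0.2261]
orientation: [180.0, 0.0, 29.4]
force: [0.3, 1.0, -0.6]
opening: 0.0873
```

>>> step_arm:
  plan: "8.76 0.6 3.5 0.2 0 0 0;8.76 0.6 3.5 0.2 0 0 0;8.76 0.6 3.5 0.2 0 0 0;8.76 0.6 3.5 0.2 0 0 0;8.76 0.6 3.5 0.2 0 0 0;8.76 0.6 3.5 0.2 0 0 0;8.76 0.6 3.5 0.2 0 0 0;8.76 0.6 3.5 0.2 0 0 0;8.76 0.6 3.3 0.2 0 0 0;8.76 0 0 0 0 0 0;8.76 0 0 0 0 0 0"

```text
clock: 1.73
tool_pos: [0.5058, 0.3528, 0.2082]
orientation: [180.0, 0.0, 28.9]
force: [-0.8, 0.5, 0.3]
opening: 0.0876
```

```bash
cat > look.py <<'E'
import sys
from h import *
from plant import telemetry,snapshot,calibration
import pickle
o=telemetry.get_obs();c=calibration("wrist");im=snapshot("wrist")
n=sys.argv[1];cv2.imwrite(f"pics/{n}.png",im);pickle.dump((o,c),open(f"{n}.pkl","wb"))
print(o["clock"],o["tool_pos"].round(4),o["orientation"].round(2),o["force"].round(1),o["opening"])
E
python3 look.py w1
```

```text
1.7333 [0.5058 0.3528 0.2082] [1.7998e+02 4.0000e-02 2.8900e+01] [-0.8  0.5  0.3] 0.08758091397496243
```

View pics/w1.png

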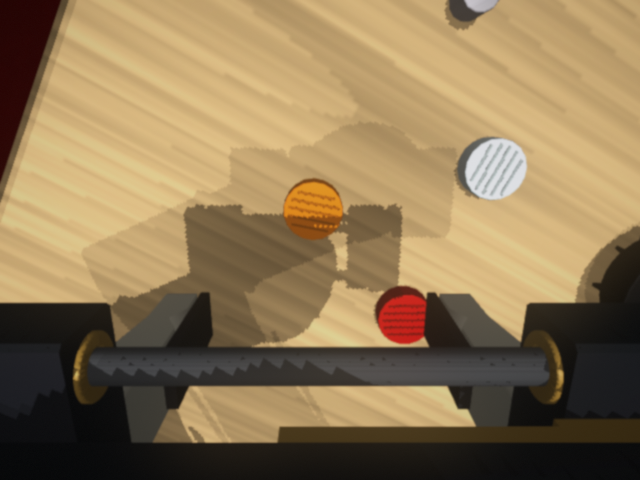

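The wrist view shows the amber lens at (313,210) with free bench around it. Red is at (404,315) and clear at (493,168), both clear of the fingers.

```bash
python3 - <<'E'
from h import *
import pickle
o,c=pickle.load(open("w1.pkl","rb"));im=cv2.imread("pics/w1.png")
m=cv2.inRange(cv2.cvtColor(im,cv2.COLOR_BGR2HSV),(8,190,60),(22,255,255))
m=cv2.morphologyEx(m,cv2.MORPH_CLOSE,np.ones((5,5)));cs,_=cv2.findContours(m,0,2)
for k in cs:
    if cv2.contourArea(k)<1000: continue
    x,y,w,h=cv2.boundingRect(k); e=cv2.fitEllipse(k);print(x,y,w,h,e)
    p=onz(c,(x+w/2,y+h/2),.016);print(p, onz(c,e[0],.016))
    a,b=onz(c,(x,y+h/2),.022),onz(c,(x+w,y+h/2),.022);print(np.linalg.norm(a-b))
    R=cv2.Rodrigues(np.radians(0)*np.eye(3)[0])[0]
    from scipy.spatial.transform import Rotation as Ro
    R=Ro.from_euler("xyz",o["orientation"],degrees=True).as_matrix()
    print("tool delta",R.T@(onz(c,e[0],.016)-o["tool_pos"]))
E
```

```text
284 180 58 60 ((312.70428466796875, 209.29689025878906), (57.12541961669922, 58.85762023925781), 7.988719940185547)
[0.50310172 0.35572187 0.016     ] [0.50351378 0.35623202 0.016     ]
0.048114081334291674
tool delta [-0.00020708 -0.00418607  0.19215807]
```

>>> step_arm:
  plan: "8.76 0 -0.4 3 0 0 0;8.76 0 0 3.5 0 0 0;8.76 0 0 3.5 0 0 0;8.76 0 0 3.5 0 0 0;8.76 0 0 3 0 0 0;8.76 0 0 2 0 0 0;8.76 0 0 1.1 0 0 0;8.76 0 0 0 0 0 0;5.5 0 0 0 0 0 0;4 0 0 0 0 0 0;4 0 0 0 0 0 0;4 0 0 0 0 0 0"

```text
clock: 2.78
tool_pos: [0.5036, 0.3589, 0.0142]
orientation: [-179.9, -0.1, 29.1]
force: [0.1, -0.0, 0.2]
opening: 0.0664
```

>>> step_arm:
  plan: "4 0 0 0 0 0 0;4 0 0 0 0 0 0;4 0 0 0 0 0 0;4 0 0 0 0 0 0;4 0 0 0 0 0 0;4 0 0 0 0 0 0"

```text
clock: 3.28
tool_pos: [0.5032, 0.3581, 0.0132]
orientation: [180.0, -0.0, 29.1]
force: [-0.3, -1.3, 5.3]
opening: 0.0485
```

>>> step_arm:
  plan: "4 0 0 -1 0 0 0;4 0 0 -2 0 0 0;4 0 0 -3.5 0 0 0;4 0 0 -3.5 0 0 0;4 0 0 -3.5 0 0 0;4 0 0 -3.5 0 0 0;4 0 0 -2 0 0 0;4 0 0 0 0 0 0"

```text
clock: 3.95
tool_pos: [0.5049, 0.3597, 0.209]
orientation: [-179.9, -0.5, 29.1]
force: [0.8, 2.2, -0.2]
opening: 0.0485
```

>>> step_arm:
  plan: "4 -0.5 1.5 0 0 0 0;4 -1 3 0 0 0 0;4 -1.3 3.3 0 0 0 0;4 -1.3 3.4 0 0 0 0;4 -1.3 3.4 0 0 0 0;4 -1.3 3.4 0 0 0 0;4 -1.3 3.4 0 0 0 0;4 -1.3 3.4 0 0 0 0;4 -1.3 3.3 0 0 0 0;4 -1 2.4 0 0 0 0;4 0 1.2 0 0 0 0;4 0 0 0 0 0 0"

```text
clock: 4.95
tool_pos: [0.5556, 0.0221, 0.2019]
orientation: [-180.0, 0.1, 28.9]
force: [-0.1, 1.1, -0.8]
opening: 0.0486
```

```bash
python3 look.py w2
```

```text
4.95 [0.5556 0.0221 0.2019] [-1.7999e+02  8.0000e-02  2.8910e+01] [-0.1  1.1 -0.8] 0.04864156305400973
```

View pics/w2.png

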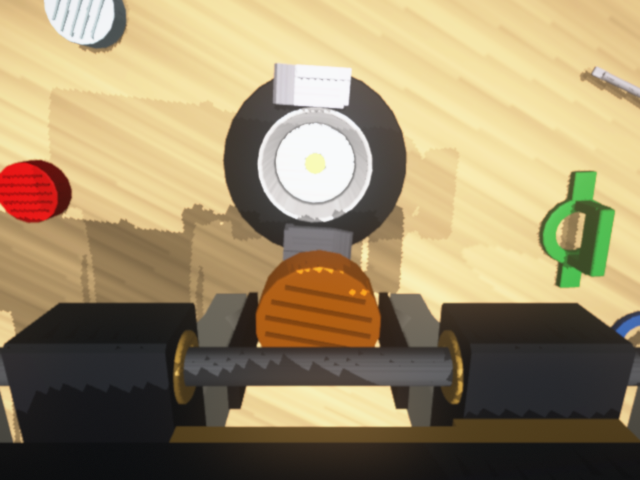

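The view shows the lens held square. The lamp flange is centred at about (315,160), the bowl rim at (315,164), the far claw at (313,85) and the near claw at (318,240).

```bash
python3 - <<'E'
from h import *
import pickle
from scipy.spatial.transform import Rotation as Ro
o,c=pickle.load(open("w2.pkl","rb"));im=cv2.imread("pics/w2.png")
R=Ro.from_euler("xyz",o["orientation"],degrees=True).as_matrix()
# bowl bright interior
g=im.min(axis=2);m=((g>150)).astype(np.uint8)*0
hsv=cv2.cvtColor(im,cv2.COLOR_BGR2HSV)
m=cv2.inRange(hsv,(0,0,70),(180,90,255));m[:105]=0;m[222:]=0;m[:,:250]=0;m[:,380:]=0
cs,_=cv2.findContours(m,0,2);k=max(cs,key=cv2.contourArea);e=cv2.fitEllipse(cv2.convexHull(k));print("rim",e)
print("rim@.054",onz(c,e[0],.054))
y=cv2.inRange(hsv,(20,60,150),(40,255,255));y[:140]=0;y[190:]=0;y[:,:290]=0;y[:,340:]=0
M=cv2.moments(y,True);p=(M["m10"]/M["m00"],M["m01"]/M["m00"]);print("dot",p,onz(c,p,.033))
print("flange",(onz(c,(223.5,160),.054)+onz(c,(405.5,160),.054))/2,np.linalg.norm(onz(c,(223.5,160),.054)-onz(c,(405.5,160),.054)))
a,b=onz(c,(313,85),.077),onz(c,(318.5,240),.077);print("yaw",np.degrees(np.arctan2(*(a-b)[1::-1])),(a+b)/2)
L=onz(c,e[0],.054);print("tool delta",(R.T@(L-o["tool_pos"])).round(4))
# held lens: top z = tcp + .022-.0132
k=cv2.inRange(hsv,(5,150,40),(22,255,255));k=cv2.morphologyEx(k,cv2.MORPH_OPEN,np.ones((5,5)));xs=np.where(k[300:320,220:420].any(0))[0]+220;print(xs.min(),xs.max())
pt=onz(c,((xs.min()+xs.max())/2,310),.211);print("lens y off",R.T@(pt-o["tool_pos"]))
cv2.imwrite("pics/w2c.png",cv2.resize(im[50:350,200:430],None,fx=2,fy=2))
E
```

```text
rim ((317.5278015136719, 142.70913696289062), (144.23878479003906, 160.21949768066406), 172.81138610839844)
rim@.054 [0.60601372 0.05012078 0.054     ]
dot (314.6507352941176, 163.0110294117647) [0.59036383 0.04396966 0.033     ]
flange [0.59444902 0.04617795 0.054     ] 0.12960625269570436
yaw 30.88137637972862 [0.59342365 0.0444227  0.077     ]
tool delta [ 5.790e-02 -1.000e-04  1.478e-01]
255 381
lens y off [ 6.00572017e-03 -8.94092035e-05 -9.12158034e-03]
```

View pics/w2c.png

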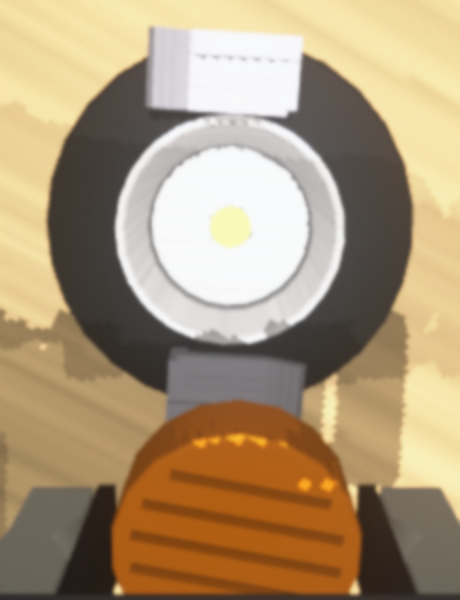

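```bash
python3 - <<'E'
from h import *
import pickle
from scipy.spatial.transform import Rotation as Ro
o,c=pickle.load(open("w2.pkl","rb"))
R=Ro.from_euler("xyz",o["orientation"],degrees=True).as_matrix()
for p,z in [((315.25,164.5),.054),((315.25,163),.033),((314.65,163),.034)]:
    L=onz(c,p,z);print(L.round(4),(R.T@(L-o["tool_pos"])).round(4))
E
```

```text
[0.5919 0.0442 0.054 ] [ 0.0427 -0.0018  0.1478]
[0.5906 0.0436 0.033 ] [ 0.0413 -0.0018  0.1688]
[0.5905 0.044  0.034 ] [ 0.0414 -0.0023  0.1678]
```

>>> step_arm:
  plan: "4 2 -0.1 0 0 0 -1;4 2.2 -0.1 0 0 0 -1;4 0 0 2 0 0 0;4 0 0 3 0 0 0;4 0 0 3 0 0 0;4 0 0 2.5 0 0 0;4 0 0 1.5 0 0 0;4 0 0 0 0 0 0;4 0 0 0 0 0 0"

```text
clock: 5.75
tool_pos: [0.5906, 0.0478, 0.0819]
orientation: [-180.0, 0.1, 31.2]
force: [0.9, -0.2, -1.1]
opening: 0.0484
```

```bash
python3 look.py w3;python3 -c "
from plant import snapshot;import cv2
s=snapshot('scene')[230:350,280:400];d=snapshot('side')[130:250,265:385]
import numpy as np;cv2.imwrite('pics/s3.png',cv2.resize(np.hstack([s,d]),None,fx=3.3,fy=3.3,interpolation=2))"
```

```text
5.75 [0.5906 0.0478 0.0819] [-1.7999e+02  1.3000e-01  3.1150e+01] [ 0.9 -0.2 -1.1] 0.04844723900680235
```

View pics/s3.png

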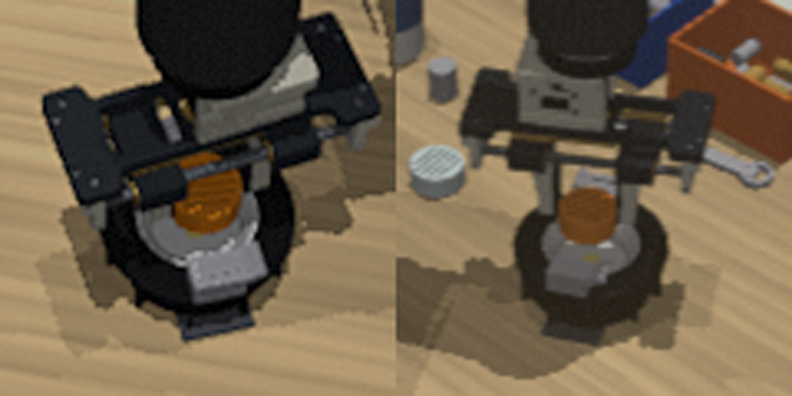

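View pics/w3.png

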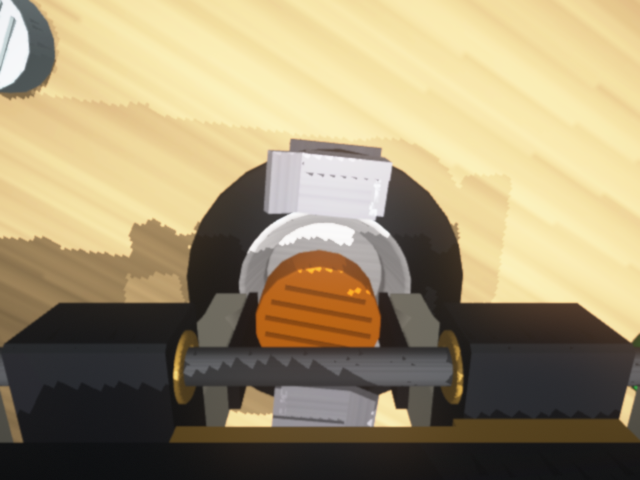

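>>> step_arm:
  plan: "4 -0.15 0.35 0.6 0 0 0;4 0 0 0.8 0 0 0;4 0 0 0.7 0 0 0;4 0 0 0.4 0 0 0;4 0 0 0 0 0 0;4 0 0 0 0 0 0"

```text
clock: 6.4
tool_pos: [0.5915, 0.0432, 0.057]
orientation: [-180.0, 0.1, 31.1]
force: [-0.2, -0.3, -1.4]
opening: 0.049
```

```bash
python3 look.py w4;python3 -c "
from plant import snapshot;import cv2
s=snapshot('scene')[230:350,280:400];d=snapshot('side')[130:250,265:385]
import numpy as np;cv2.imwrite('pics/s4.png',cv2.resize(np.hstack([s,d]),None,fx=3.3,fy=3.3,interpolation=2))"
```

```text
6.4 [0.5915 0.0432 0.057 ] [-1.800e+02  6.000e-02  3.108e+01] [-0.2 -0.3 -1.4] 0.04903469793406202
```

View pics/s4.png

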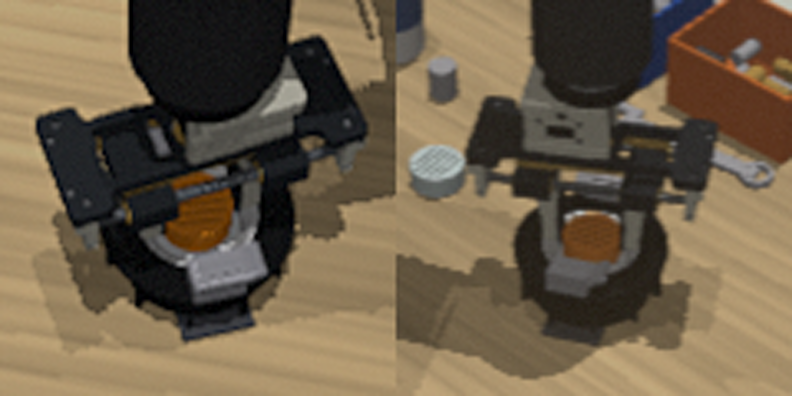

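View pics/w4.png

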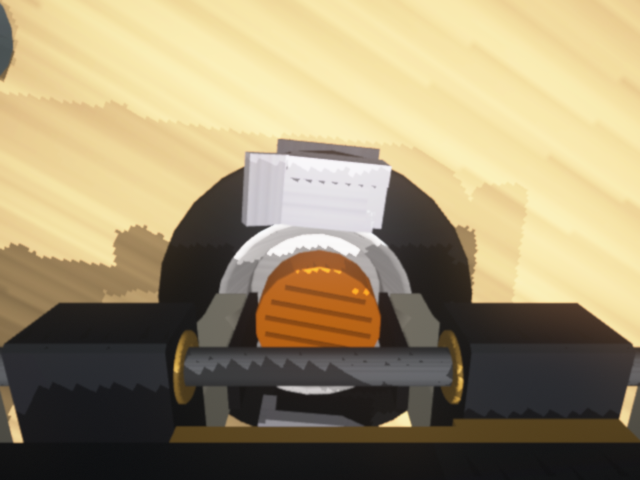

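>>> step_arm:
  plan: "6 0 0 0 0 0 0;7 0 0 0 0 0 0;7 0 0 0 0 0 0;7 0 0 0 0 0 0;7 0 0 0 0 0 0"

```text
clock: 6.97
tool_pos: [0.5918, 0.0434, 0.0577]
orientation: [180.0, -0.0, 31.1]
force: [0.7, 0.4, 0.7]
opening: 0.0692
```

>>> step_arm:
  plan: "7 0 0 -1 0 0 0;7 0 0 -2 0 0 0;7 0 0 -3 0 0 0;8.76 -1 0 -3.5 0 0 0;8.76 -1.5 0 -3.5 0 0 0;8.76 -1.5 0 -2 0 0 0;8.76 0 0 0 0 0 0;8.76 0 0 0 0 0 0"

```text
clock: 7.63
tool_pos: [0.5578, 0.0227, 0.2101]
orientation: [180.0, -0.3, 31.1]
force: [-0.7, -0.2, -0.9]
opening: 0.0871
```

```bash
python3 look.py w5
```

```text
7.6333 [0.5578 0.0227 0.2101] [179.96  -0.25  31.07] [-0.7 -0.2 -0.9] 0.08713548631674849
```

View pics/w5.png

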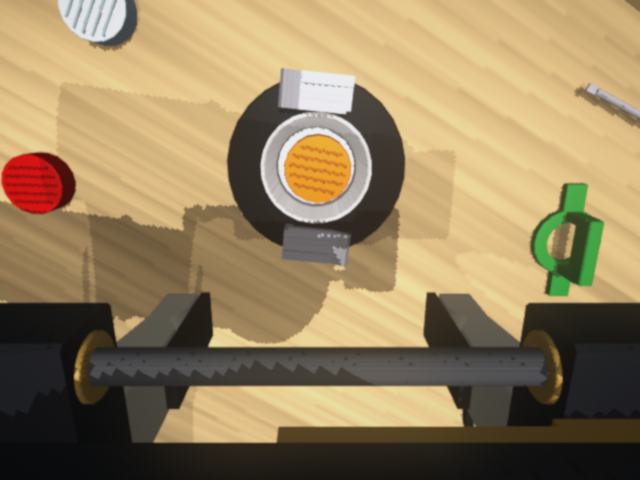

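The amber lens lies flat in the bowl at (318,169), with the rim centre at (316,167). Next is the ring.

>>> step_arm:
  plan: "8.76 0 0 0 0 0 7;8.76 0 0 0 0 0 7;8.76 0 0 0 0 0 7;8.76 0 0 0 0 0 7;8.76 0 0 0 0 0 7;8.76 0 0 0 0 0 7;8.76 0 0 0 0 0 4"

```text
clock: 8.27
tool_pos: [0.5571, 0.0227, 0.206]
orientation: [179.9, 0.1, -15.3]
force: [0.6, 0.1, -0.4]
opening: 0.0875
```

>>> step_arm:
  plan: "8.76 0.8 2.7 0 0 0 0;8.76 0.9 3.4 0 0 0 0;8.76 0.9 3.5 0 0 0 0;8.76 1 3.5 0 0 0 0;8.76 1 3.5 0 0 0 0;8.76 1 3.5 0 0 0 0;8.76 1 3.5 0 0 0 0;8.76 0.9 3.5 0 0 0 0;8.76 0.9 3.5 0 0 0 0;8.76 0 0 0 0 0 0;8.76 0 0 0 0 0 0"

```text
clock: 9.18
tool_pos: [0.559, -0.2963, 0.2052]
orientation: [180.0, 0.2, -15.1]
force: [0.3, 0.4, -0.2]
opening: 0.0876
```

```bash
python3 look.py w6
```

```text
9.1833 [ 0.559  -0.2963  0.2052] [179.99   0.22 -15.11] [ 0.3  0.4 -0.2] 0.08755183251571687
```

View pics/w6.png

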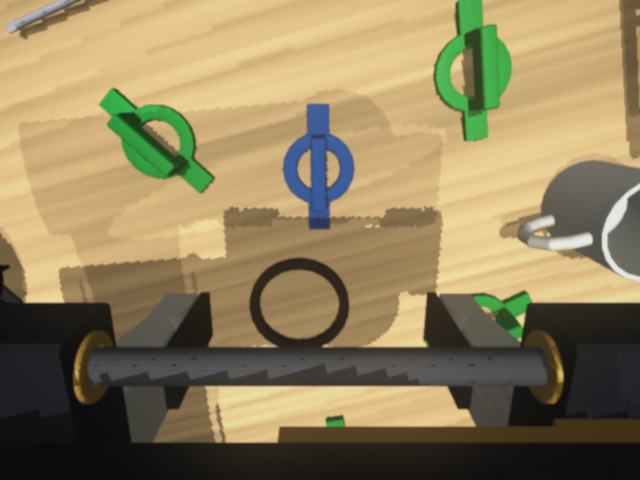

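The ring view shows the blue ring's lug tips at (318,104) and (319,228), with the bar between them and in line with tool x. The nearest green part's lug is at about (205,185), outside the finger path.

```bash
python3 - <<'E'
from h import *
import pickle
from scipy.spatial.transform import Rotation as Ro
o,c=pickle.load(open("w6.pkl","rb"));im=cv2.imread("pics/w6.png")
R=Ro.from_euler("xyz",o["orientation"],degrees=True).as_matrix()
a,b=onz(c,(317.8,104),.008),onz(c,(319.2,228.5),.006)
print((a+b)/2,np.linalg.norm(a-b),np.degrees(np.arctan2(*(a-b)[1::-1])),(R.T@((a+b)/2-o["tool_pos"])).round(4))
for p in[(318,137),(319,205)]:print(R.T@(onz(c,p,.042)-o["tool_pos"]))
o,c=pickle.load(open("w5.pkl","rb"));im=cv2.imread("pics/w5.png")
for p,z in [((316.3,167.5),.054),((317.8,169),.055)]:print(onz(c,p,z))
a,b=onz(c,(317,90),.077),onz(c,(316.5,244),.077);print("yaw",np.degrees(np.arctan2(*(a-b)[1::-1])))
E
```

```text
[ 0.58983745 -0.30538731  0.007     ] 0.10338699991961872 -14.42740686490219 [0.0329 0.0007 0.198 ]
[0.06098295 0.00017269 0.16293266]
[0.0099359  0.00095622 0.16312601]
[0.59173668 0.0442045  0.054     ]
[0.59147496 0.04276105 0.055     ]
yaw 30.84345848461966
```

>>> step_arm:
  plan: "6 1.6 0.05 0 0 0 -0.5;5 1.7 0 2 0 0 0;5 0 0 3.5 0 0 0;5 0 0 3.5 0 0 0;5 0 0 3.5 0 0 0;5 0 0 3 0 0 0;5 0 0 2 0 0 0;5 0 0 0 0 0 0;5 0 0 0 0 0 0"

```text
clock: 9.98
tool_pos: [0.5912, -0.3022, 0.0315]
orientation: [180.0, 0.2, -14.3]
force: [0.5, -0.4, 0.9]
opening: 0.0501
```

```bash
python3 look.py w7
```

```text
9.9833 [ 0.5912 -0.3022  0.0315] [179.98   0.18 -14.32] [ 0.5 -0.4  0.9] 0.050123102644920765
```

View pics/w7.png

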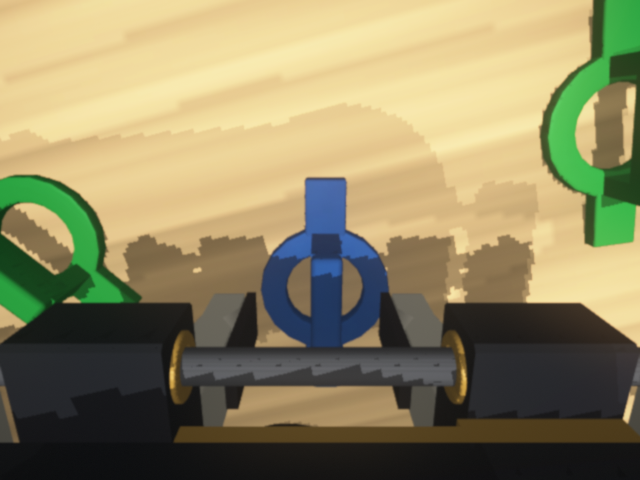

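>>> step_arm:
  plan: "5 0 0.3 0.6 0 0 0;5 0 0 0.6 0 0 0;5 0 0 0.4 0 0 0;3 0 0 0 0 0 0;1 0 0 0 0 0 0;0.5 0 0 0 0 0 0;0.5 0 0 0 0 0 0;0.5 0 0 0 0 0 0;0.5 0 0 0 0 0 0;0.5 0 0 0 0 0 0"

```text
clock: 10.87
tool_pos: [0.591, -0.3064, 0.0167]
orientation: [-180.0, -0.0, -14.4]
force: [1.2, 0.7, 1.1]
opening: 0.0118
```

>>> step_arm:
  plan: "0.5 0 0 0 0 0 0;0.5 0 0 0 0 0 0;0.5 0 0 0 0 0 0;0.5 0 0 0 0 0 0"

```text
clock: 11.2
tool_pos: [0.591, -0.3064, 0.0167]
orientation: [180.0, -0.0, -14.4]
force: [-0.6, 0.9, 2.4]
opening: 0.0117
```

>>> step_arm:
  plan: "0.5 0 0 -1 0 0 0;0.5 0 0 -2 0 0 0;0.5 0 0 -3.5 0 0 0;0.5 0 0 -3.5 0 0 0;0.5 0 0 -3.5 0 0 0;0.5 0 0 -2.5 0 0 0;0.5 0 0 -1 0 0 0;0.5 0 0 0 0 0 0"

```text
clock: 11.87
tool_pos: [0.5923, -0.3069, 0.1906]
orientation: [180.0, -0.3, -14.4]
force: [0.8, -0.7, 0.3]
opening: 0.0116
```

>>> step_arm:
  plan: "0.5 -0.4 -2 0 0 0 0;0.5 -0.9 -3.2 0 0 0 0;0.5 -0.9 -3.5 0 0 0 0;0.5 -0.9 -3.5 0 0 0 0;0.5 -0.9 -3.5 0 0 0 0;0.5 -0.9 -3.5 0 0 0 0;0.5 -0.9 -3.5 0 0 0 0;0.5 -0.9 -3.5 0 0 0 0;0.5 -0.9 -3.2 0 0 0 0;0.5 -0.7 -2.5 0 0 0 0;0.5 -0.4 -2 0 0 0 0"

```text
clock: 12.78
tool_pos: [0.5897, 0.0457, 0.185]
orientation: [179.9, 0.1, -14.4]
force: [-0.1, 0.2, -0.7]
opening: 0.0118
```

>>> step_arm:
  plan: "0.5 0 0 0 0 0 6;0.5 0 0 0 0 0 7;0.5 0 0 0 0 0 7;0.5 0 0 0 0 0 7;0.5 0 0 0 0 0 7;0.5 0 0 0 0 0 7;0.5 0 0 0 0 0 7;0.5 0 0 0 0 0 7;0.5 0 0 0 0 0 5;0.5 0 0 0 0 0 0;0.5 0 0 0 0 0 0"

```text
clock: 13.7
tool_pos: [0.5903, 0.0434, 0.1853]
orientation: [179.9, 0.0, -74.3]
force: [-0.0, 0.1, -1.6]
opening: 0.0119
```

```bash
python3 look.py w8
```

```text
13.7 [0.5903 0.0434 0.1853] [179.87   0.   -74.26] [-0.   0.1 -1.6] 0.011931594657171127
```

View pics/w8.png

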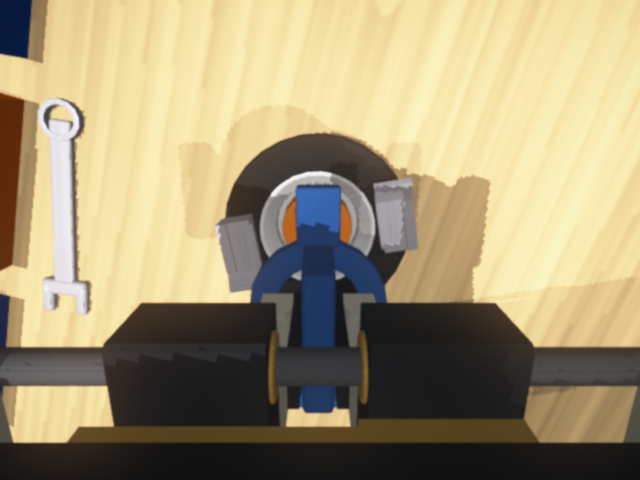

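>>> step_arm:
  plan: "0.5 0.1 -0.1 1.5 0 0 0;0.5 0 0 2.5 0 0 0;0.5 0 0 2.5 0 0 0;0.5 0 0 2 0 0 0;0.5 0 0 1 0 0 0;0.5 0 0 0.5 0 0 0;0.5 0 0 0 0 0 0;0.5 0 0 0 0 0 0"

```text
clock: 14.42
tool_pos: [0.5929, 0.0431, 0.0873]
orientation: [-179.9, -0.0, -74.4]
force: [0.9, 0.3, 0.2]
opening: 0.0117
```

```bash
python3 look.py w9;python3 -c "
from plant import snapshot;import cv2
s=snapshot('scene')[230:350,280:400];d=snapshot('side')[130:250,265:385]
import numpy as np;cv2.imwrite('pics/s9.png',cv2.resize(np.hstack([s,d]),None,fx=3.3,fy=3.3,interpolation=2))
from h import *;import pickle
from scipy.spatial.transform import Rotation as Ro
o,c=pickle.load(open('w8.pkl','rb'));R=Ro.from_euler('xyz',o['orientation'],degrees=True).as_matrix()
print(R.T@(onz(c,(318,185),.1853-.0087)-o['tool_pos']))
"
```

```text
14.4167 [0.5929 0.0431 0.0873] [-1.7995e+02 -1.0000e-02 -7.4360e+01] [0.9 0.3 0.2] 0.011676851878438007
[5.13885830e-02 1.09227217e-05 8.65526080e-03]
```

View pics/s9.png

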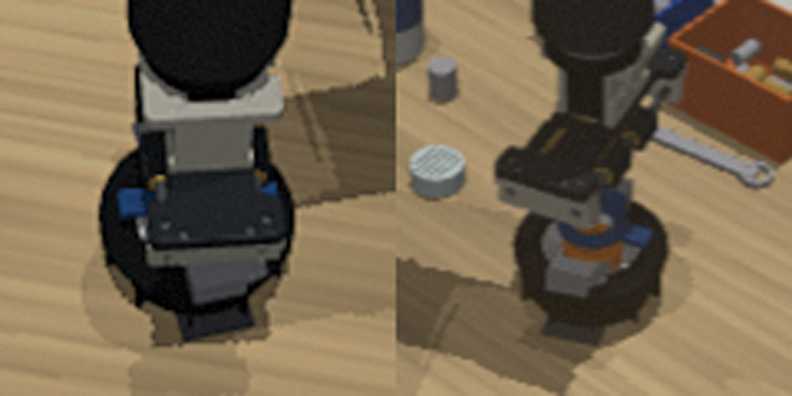

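View pics/w9.png

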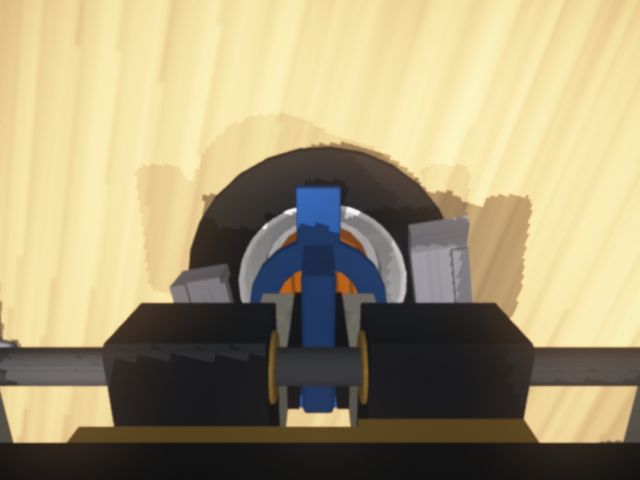

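>>> step_arm:
  plan: "0.5 -0.1 0.1 0.5 0 0 0;0.5 0 0 0.5 0 0 0;0.5 0 0 0.3 0 0 0;0.5 0 0 0.1 0 0 0;0.5 0 0 0 0 0 0;0.5 0 0 0 0 0 0"

```text
clock: 15.07
tool_pos: [0.591, 0.0436, 0.0724]
orientation: [180.0, -0.0, -74.4]
force: [-0.3, 0.4, -0.1]
opening: 0.0118
```

>>> step_arm:
  plan: "0.5 0 0 0.06 0 0 0;0.5 0 0 0 0 0 5;0.5 0 0 0 0 0 6;0.5 0 0 0 0 0 6;0.5 0 0 0 0 0 6;0.5 0 0 0 0 0 6;0.5 0 0 0 0 0 6;0.5 0 0 0 0 0 0;0.5 0 0 0 0 0 0"

```text
clock: 15.82
tool_pos: [0.5911, 0.0436, 0.0721]
orientation: [-180.0, 0.0, -109.2]
force: [0.2, 0.0, -0.5]
opening: 0.0119
```

```bash
python3 look.py w10;python3 -c "
from plant import snapshot,telemetry;import cv2
print(telemetry.get_obs()['moment'])
s=snapshot('scene')[230:350,280:400];d=snapshot('side')[130:250,265:385]
import numpy as np;cv2.imwrite('pics/s10.png',cv2.resize(np.hstack([s,d]),None,fx=3.3,fy=3.3,interpolation=2))"
```

```text
15.8167 [0.5911 0.0436 0.0721] [-1.7999e+02  1.0000e-02 -1.0923e+02] [ 0.2  0.  -0.5] 0.011913776009569051
[ 0.03278693 -0.09066217 -0.02078742]
```

View pics/w10.png

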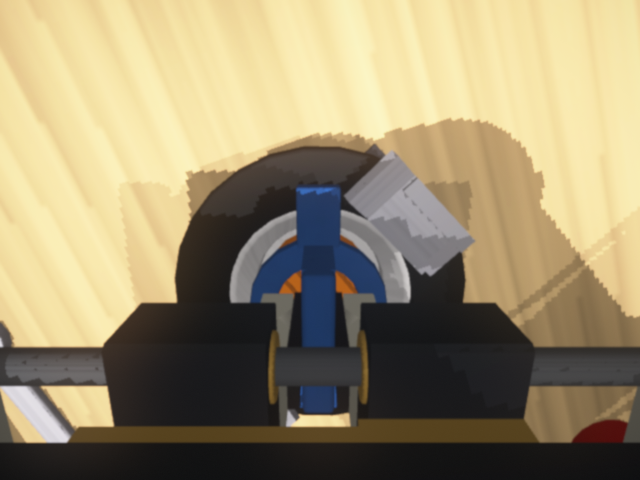

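View pics/s10.png

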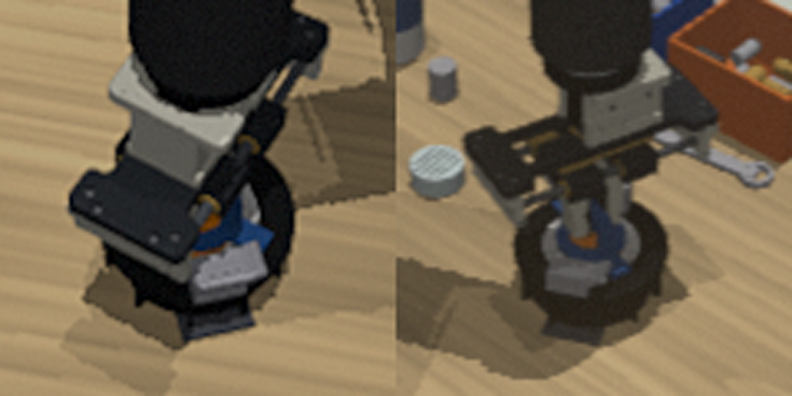

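The ring is level with its lug about to enter the claw at (350,195), and the force is near zero. I continue clockwise.

>>> step_arm:
  plan: "0.5 0 0 0.02 0 0 4;0.5 0 0 0 0 0 4;0.5 0 0 0 0 0 4;0.5 0 0 0 0 0 4;0.5 0 0 0 0 0 4;0.5 0 0 0 0 0 0"

```text
clock: 16.47
tool_pos: [0.5911, 0.0436, 0.0718]
orientation: [-180.0, 0.0, -129.5]
force: [0.1, 0.2, -0.3]
opening: 0.0117
```

>>> step_arm:
  plan: "0.5 0 0 0 0 0 4;0.5 0 0 0 0 0 4;0.5 0 0 0 0 0 4;0.5 0 0 0 0 0 4;0.5 0 0 0 0 0 3;0.5 0 0 0 0 0 1;0.5 0 0 0 0 0 0;0.5 0 0 0 0 0 0"

```text
clock: 17.13
tool_pos: [0.5911, 0.0436, 0.0718]
orientation: [-180.0, 0.0, -149.2]
force: [0.3, 0.2, -0.7]
opening: 0.0119
```

```bash
python3 look.py w11;python3 -c "
from plant import telemetry
print(telemetry.get_obs()['moment'])"
```

```text
17.1333 [0.5911 0.0436 0.0718] [-180.      0.   -149.24] [ 0.3  0.2 -0.7] 0.011895781701673304
[ 0.06978817 -0.16727741  0.0029593 ]
```

View pics/w11.png

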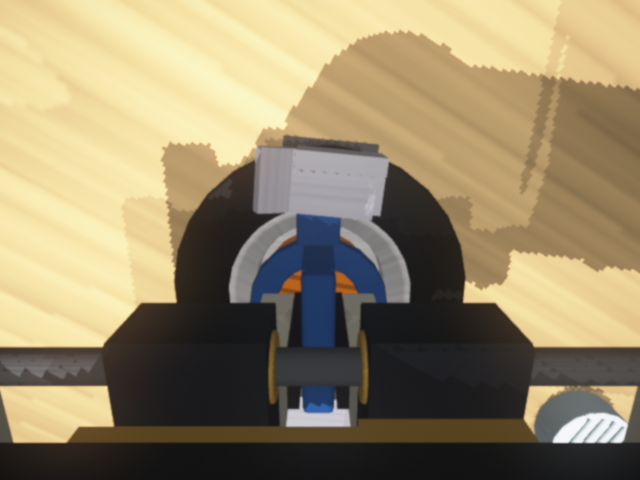

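The lug at (318,215) is now under the claw at (320,180). The claw is tilted about 2° clockwise of the bar, so I turn a last 2°, let go and lift.

>>> step_arm:
  plan: "0.5 0 0 0 0 0 1;0.5 0 0 0 0 0 1;0.5 0 0 0 0 0 0;0.5 0 0 0 0 0 0;2 0 0 0 0 0 0;3.5 0 0 0 0 0 0;3.5 0 0 0 0 0 0;3.5 0 0 0 0 0 0;3.5 0 0 0 0 0 0;3.5 0 0 0 0 0 0"

```text
clock: 18.02
tool_pos: [0.5911, 0.0436, 0.0718]
orientation: [-180.0, 0.0, -151.4]
force: [-0.3, 1.0, -0.2]
opening: 0.0349
```

>>> step_arm:
  plan: "3.5 0 0 -0.5 0 0 0;3.5 0 0 -1.5 0 0 0;3.5 0 0 -3 0 0 0;3.5 0 0 -3.5 0 0 0;3.5 0 0 -3.5 0 0 0;3.5 -2 0 -2 0 0 0;3.5 -2 0 0 0 0 0;3.5 0 0 0 0 0 0;3.5 0 0 0 0 0 0"

```text
clock: 18.77
tool_pos: [0.6264, 0.0631, 0.2117]
orientation: [180.0, -0.0, -151.4]
force: [-1.4, -1.0, 0.3]
opening: 0.0353
```

```bash
python3 look.py w12
```

```text
18.7667 [0.6264 0.0631 0.2117] [ 1.7998e+02 -1.0000e-02 -1.5141e+02] [-1.4 -1.   0.3] 0.03532547703359748
```

View pics/w12.png

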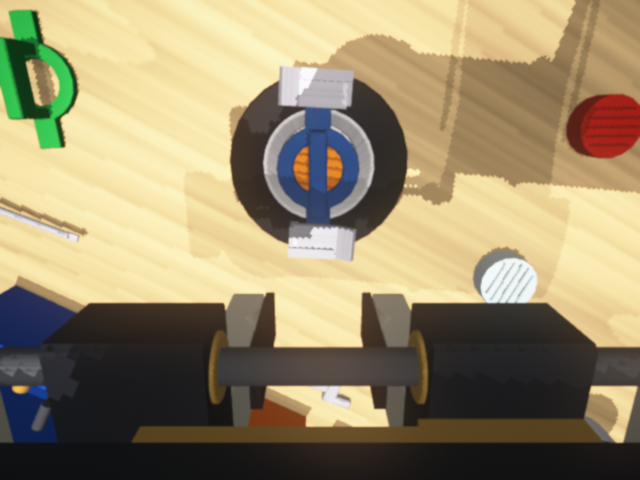

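The ring sits flat and centred at (318,168) in the bowl rim at (318,165). Both lugs are under the claws at (316,88) and (321,242), with the bar within about 2° of the claw line. I hand in.

```bash
python3 -c "
from plant import workorder;print(workorder.close_job())"
```

```text
the job is handed in; nothing more can be done
None
```

The fog lamp is made up and the job is handed in, at about 19 s of the 58 s allowed. No verdict was reported.

- **Lens:** I released the amber lens about 11 mm above its seat. The fingers are too wide to go into the bowl, so I could not let go any lower. It then lay flat, about 1.5 mm off the lamp's axis.
- **Ring:** I set the blue ring on about 75° anticlockwise of the claw line. I then turned it 77° clockwise with almost no force felt, and did not run it against the stop.
- **Last look:** with the gripper clear, the wrist picture showed the ring flat and centred to within a few mm. Both lugs were under the claws, and the bar was within about 2–3° of the claw line.
- **Disagreements:**
  - My rough readings from the side camera were up to 10 mm off the scene camera's. The wrist camera agreed with the scene camera to within about 1 mm at the lens and ring and 3 mm at the lamp, so I used the wrist values.
  - The lamp's angle read as 31° from the line of the claws but about 29° from one claw's edge, so I turned the ring to 28.6°.

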